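Put the shaver's battery pack on charge

ROBOT

A 6-joint arm with a two-finger parallel gripper is mounted at the origin on the work surface. World frame = base frame: x ahead of the robot, y to its left, z up, the work surface at z = 0. Lengths are in m, angles in rad, forces in N, time in s.
With the tool pointing down it reaches from about 0.425 to 1.125 m from the base axis. Payload 14.9 kg.
Tool frame: the origin (TCP) lies midway between the tips of the shut fingers; the grasp point (between the pads) lies 19 mm behind it; y points along the fingers, x is the direction in which the jaws open and shut, and the axes are right-handed (so a half turn about y gives the same grasp; the last joint's range is limited). The gripper opens to 91 mm and grips with 3 to 60 N. Pads are 32 mm wide; open, the fingers measure 118 mm over their backs; the gripper's body (76 mm by 178 mm) begins 60 mm behind the grasp point.
Start: joints at [1.305, 0.379, 1.734, -0, 1.028, -0.033], TCP at [0.161, 0.681, 0.214] pointing down, gripper open.
Joint ranges: [-2.77, 2.77], [-0.74, 2.19], [0, 2.66], [-1.06, 4.2], [0.31, 2.87], [-3.08, 3.08]. Speed limits (rad/s): [1.89, 1.89, 2.39, 3.14, 3.14, 3.14].

INTERFACE

Orientations are given as a rotation vector (axis times angle).
In Python, from station import arm gives the robot as it stands.
- The arm moves only by the tool play_rows, never from a script. Its argument "steps" is one flat list of numbers, 6 for each row, row after row: the shift along the tool's x, y, z in mm, then the turn, a rotation vector about the tool's x, y, z in degrees. In form: [x, y, z, wx, wy, wz, x, y, z, wx, wy, wz, ...]. A call has exactly 5 rows; each row shifts and turns the commanded pose from where the row before left it, along the tool's axes as they then stand; what a row does not reach is not made up. A row lasts 1/12 s, in which the tool goes at most 41.7 mm and 7.16 degrees, less where a joint would pass 70% of its speed; a pose out of reach is approached as far as the arm can. A call with a gripper value outside its range is refused whole. "grip" is the closure in counts, from 0 (fully open) to 255 (shut), set as the call begins (left out, the last holds). The fingers move at their own pace and stop on an object; "squeeze" is the grip in N (left out, the last holds). Time passes only in rows, so rows that do not move let the fingers close, or fill a call up. It gives the time, the measured TCP pose, the force and the opening at its end, in the units of the state.
- arm.read_state(): the state, without advancing time (a new reading comes with each control period).
- arm.get_image(name): name is "scene" or "top" or "wrist"; returns the picture (400x640x3 uint8, red, green, blue); there is no depth.
- arm.calibration(name): a dict with "intrinsics" (3x3 intrinsics, pixels), "D" ([k1, k2, p1, p2, k3] as OpenCV has them; the pictures are not rectified), "rvec" (rotation vector, rad) and "tvec" (3), from world to camera coordinates, as OpenCV has them; the wrist camera has in their place "tool_from_camera" (4x4, takes a point from camera to tool coordinates, whose origin is the TCP and whose axes are the tool frame's). Camera axes: x right, y down, z forward; pixel columns grow to the right and rows downward; lengths in m; the calibration is good to about 2 mm. A picture is of the moment at which its call begins: read the wrist's pose just before it. calibration takes no time and is no camera call.
- arm.close_job(): hands the job in, once; it reports no verdict.
The state is a dict: "time": time; "joints": joint angles; "dq": joint speeds; "joint_torque": joint torques, N m; "tool_pos": TCP position; "ee_rot": TCP orientation; "ft_force": force on the tool from outside, world axes, zero at the start; "wrist_torque": the same for the moment, N m; "grip_width": finger opening in m.
Only numpy, scipy, OpenCV 4.12 (cv2) and the standard library are available. Lean on these libraries where they do the work, as an engineer would, in place of code of your own. Each camera call takes 0.05 s, during which the arm holds its last target.

TASK

Put the shaver's blue battery pack on charge: slide the dock's shutter fully open by its orange tab, then plug the pack upright into the socket until it is fully home, and then push the red toggle all the way over to switch the dock on. Leave the other bathroom things on the counter where they are.

Things in the scene. Friction and masses are not known exactly. Their poses are not given: they have to be found in the camera images.
- dock: White charging dock fixed to the counter, a flat block 130 (x) by 270 (y) by 55 mm high; origin at the centre of its underside, z up. It carries a socket, a grey sliding shutter that covers the socket, and a red toggle near its -y end. Two grey guide strips 7 mm high lie along the shutter's path, at x = +-44 mm.
- socket (a point): Centre of the socket's mouth in the dock's top face, 55 mm above the counter; axes as the dock's; it lies 10 mm towards -y from the dock's centre. The hole is rectangular, 35.5 mm along x by 53.5 mm along y, 41 mm deep, widening to 45.5 by 63.5 mm at the mouth by a grey 45 degree bevel. It is hidden under the shutter at first.
- shutter (a joint): Slide of the grey shutter (80 by 72 mm plate, 7 mm high over the dock's top, 1.5 N of friction) in m: 0 = centred over the socket, 0.085 = fully open, moved towards the dock's +y.
- shutter_tab (a point): Centre of the top of the shutter's upright orange tab, which moves with the shutter; the tab is 46 mm along the dock's x, 12 mm thick along y, and stands 32 mm above the plate (its top 94 mm above the counter).
- toggle (a joint): Angle of the red toggle lever in rad: 0 = off, leaning to the dock's -x; 1.0 = fully on, leaning to its +x. It stays where it is left.
- toggle_tip (a point): Centre of the red ball at the tip of the toggle lever, which moves with it. The lever is 60 mm long, is hinged on a block on the dock's top, and swings in the dock's x-z plane.
- battery: Loose blue battery pack standing on its black plug foot; origin under the foot's centre, z up. Foot: 32 (x) by 50 (y) mm, 37 mm high. Body above it: 52 (x) by 70 (y) mm, from 37 to 110 mm above the origin. Fully home, the body's underside rests on the dock's top; its long side lies along the dock's y, either way round. 150-310 g.
- battery_top (a point): Centre of the pack's top face, 110 mm above its origin.
- cups: Blue stacked cup set, 76 mm in diameter, 74 mm high, origin under its centre; to be left alone.
- jar: Open cream plastic jar, 74 mm in diameter, 60 mm high, origin under its centre; to be left alone.
- jar_lid: Cream jar lid, 76 mm in diameter, 16 mm high; to be left alone.
- nail_brush: Wooden nail brush, 100 by 42 by 34 mm, lying on its bristles; to be left alone.
- tweezers_case: Steel tweezers case, 110 by 34 by 14 mm; to be left alone.
- shaver: Black and silver shaver lying down, 160 by 58 by 36 mm; to be left alone.
There are look-alikes about, which are no part of the job. What is shaped like the battery but yellow is not meant.

How it is judged:
By the outcome, as a careful person would: the job done as asked, in the order asked, and still so for the second after the job is handed in, with the robot touching nothing.
It also fails if it takes over 70 s, if anything falls off the work surface, if the arm or the gripper's body presses on something with over 40 N, if the wrist force passes 120 N, or if a joint passes its speed limit or range.

## Working session

There is one attempt and no reset: what is moved stays moved. The work goes in short steps, Python scripts to look and compute and a tool call to move; the robot and the scene stay as the last step left them, time stands still between calls to the robot, and variables do not carry over. Pictures are saved under pics/ and viewed, and the job is handed in when it is done.

Besides the shell and the picture viewer there is one more tool, called after "Emit:" as name(argument=value, ...) on one line, values as JSON. play_rows: Moves the arm, as the interface text tells. Its arguments: {"type":"object","properties":{"steps":{"type":"array","items":{"type":"number"}},"grip":{"type":"number"},"squeeze":{"type":"number"}},"required":["steps"]}

```bash
ls; mkdir -p pics; python3 - <<'E'
from station import arm
import cv2
s=arm.read_state()
print({k:(v if not hasattr(v,'round') else v) for k,v in s.items()})
for n in("scene","top","wrist"):
    im=arm.get_image(n); cv2.imwrite(f"pics/{n}0.png",im[:,:,::-1])
    c=arm.calibration(n); print(n,c)
E
```

```text
pics
{'time': 0.0, 'joints': array([ 1.30467181e+00,  3.79422487e-01,  1.73477502e+00, -1.69478110e-05,
        1.02846878e+00, -3.33131201e-02]), 'dq': array([ 0.00079713,  0.00199281,  0.00049856,  0.00085094, -0.00075629,
        0.00339495]), 'joint_torque': array([-2.14176704e-03, -7.63702226e+01, -4.34369659e+01,  6.50236616e-02,
        4.24019003e-02, -1.05579954e-04]), 'tool_pos': array([0.16141606, 0.68073659, 0.21328136]), 'ee_rot': array([-1.31103451, -1.03539048,  1.03681935]), 'ft_force': array([-0.24672869,  0.04317173,  0.13405531]), 'wrist_torque': array([-0.03989586, -0.02273716,  0.04558322]), 'grip_width': 0.09104675379044742}
scene {'intrinsics': array([[393.31359188,   0.        , 317.31243313],
       [  0.        , 393.31359188, 197.51114812],
       [  0.        ,   0.        ,   1.        ]]), 'D': array([0.03191854, 0.        , 0.        , 0.        , 0.        ]), 'rvec': array([ 1.61483649,  1.9693151 , -0.77560245]), 'tvec': array([ 0.03022685, -0.32188467,  1.45391212])}
top {'intrinsics': array([[506.56051423,   0.        , 325.68280749],
       [  0. 
[... 195 characters left out ...]
 , -2.19555812,  0.12035974]), 'tvec': array([0.06384223, 0.57376467, 1.35742662])}
wrist {'intrinsics': array([[325.86042814,   0.        , 319.77593116],
       [  0.        , 325.86042814, 198.44454835],
       [  0.        ,   0.        ,   1.        ]]), 'D': array([-0.04503741,  0.        ,  0.        ,  0.        ,  0.        ]), 'tool_from_camera': array([[ 9.99999656e-01,  3.88710073e-04,  7.33122860e-04,
        -1.82915972e-03],
       [-6.03933871e-04, -2.64950155e-01,  9.64261920e-01,
        -1.70605425e-01],
       [ 5.69059337e-04, -9.64262031e-01, -2.64949829e-01,
         7.49956644e-02],
       [ 0.00000000e+00,  0.00000000e+00,  0.00000000e+00,
         1.00000000e+00]])}
```

View pics/scene0.png

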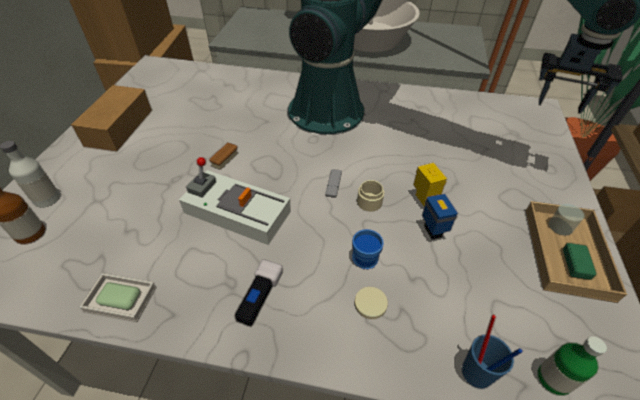

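View pics/top0.png

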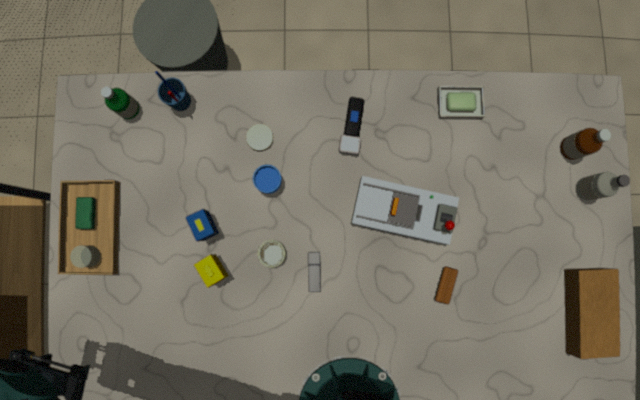

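View pics/wrist0.png

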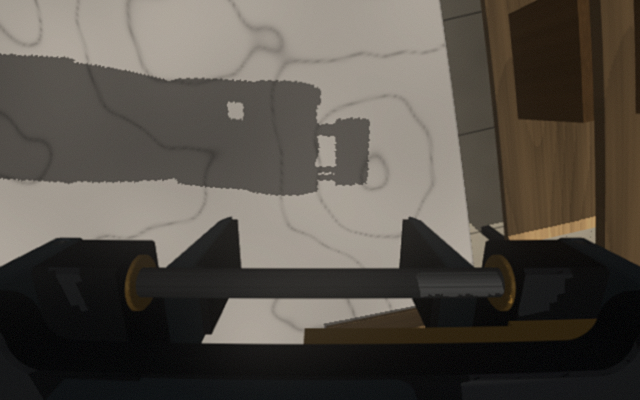

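The scene view shows the dock at about (235,205), the blue pack at (439,215), its yellow look-alike at (430,183), and the blue cups at (367,249). In the top view the blue pack is at (202,225), the yellow one at (211,270), the orange tab at (395,207) and the red ball at (450,226). Next I'll enlarge crops.

```bash
cat > h.py <<'E'
import numpy as np, cv2
from station import arm
from scipy.spatial.transform import Rotation as Rn
def cam(n,state=None):
    c=arm.calibration(n);K=c["intrinsics"];D=c["D"]
    if n=="wrist":
        T=np.eye(4);T[:3,:3]=Rn.from_rotvec(state["ee_rot"]).as_matrix();T[:3,3]=state["tool_pos"]
        W=T@c["tool_from_camera"];R=W[:3,:3].T;t=-R@W[:3,3]
    else: R=Rn.from_rotvec(c["rvec"]).as_matrix();t=c["tvec"]
    return K,D,R,t
def ray(C,uv):
    K,D,R,t=C
    p=cv2.undistortPoints(np.array(uv,float).reshape(-1,1,2),K,D).reshape(-1,2)
    d=np.c_[p,np.ones(len(p))]@R
    return -R.T@t,d/np.linalg.norm(d,axis=1)[:,None]
def plane(C,uv,z):
    o,d=ray(C,uv); return o+d*((z-o[2])/d[:,2])[:,None]
def tri(C1,a,C2,b):
    o1,d1=ray(C1,a);o2,d2=ray(C2,b);out=[]
    for x,y in zip(d1,d2):
        A=np.c_[x,-y];s=np.linalg.lstsq(A,o2-o1,rcond=None)[0]
        p=o1+s[0]*x;q=o2+s[1]*y;out.append(np.r_[(p+q)/2,np.linalg.norm(p-q)])
    return np.array(out)
def proj(C,P):
    K,D,R,t=C
    return cv2.projectPoints(np.array(P,float).reshape(-1,1,3),cv2.Rodrigues(R)[0],np.array(t,float),K,D)[0].reshape(-1,2)
E
python3 - <<'E'
from h import *
t=cv2.imread("pics/top0.png");s=cv2.imread("pics/scene0.png")
a=cv2.resize(t[160:260,345:470],None,fx=6,fy=5.9,interpolation=cv2.INTER_CUBIC);cv2.imwrite("pics/t_dock.png",a)
a=np.hstack([cv2.resize(t[190:300,170:260],(400,489),interpolation=cv2.INTER_CUBIC),cv2.resize(s[150:260,400:490],(400,489),interpolation=cv2.INTER_CUBIC)]);cv2.imwrite("pics/batt.png",a)
a=cv2.resize(s[145:250,170:300],None,fx=6,fy=5.6,interpolation=cv2.INTER_CUBIC);cv2.imwrite("pics/s_dock.png",a)
print(Rn.from_rotvec(arm.read_state()["ee_rot"]).as_matrix().round(3))
for n in("scene","top"):
    K,D,R,tt=cam(n);print(n,-R.T@tt)
E
```

```text
[[ 0.231 -0.    -0.973]
 [ 0.973 -0.001  0.231]
 [-0.001 -1.     0.   ]]
scene [1.21609429 0.20174674 0.83594065]
top [0.4505146  0.08691945 1.40191668]
```

View pics/t_dock.png

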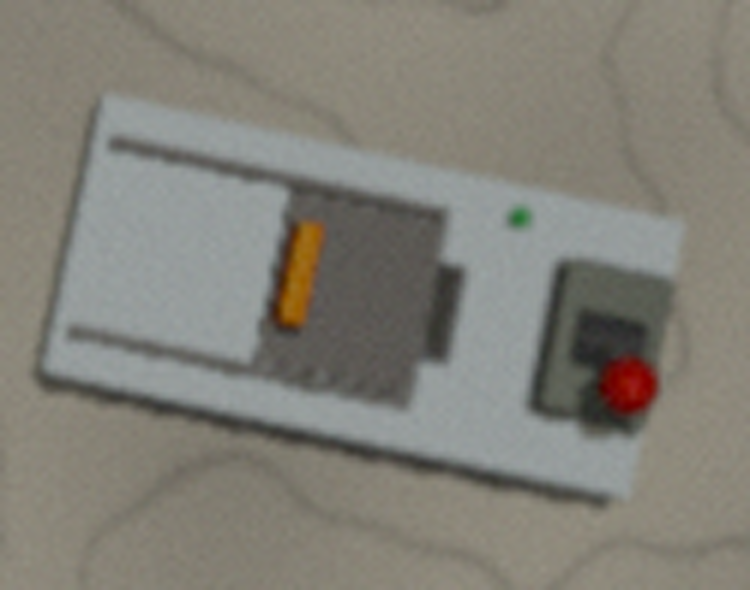

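View pics/batt.png

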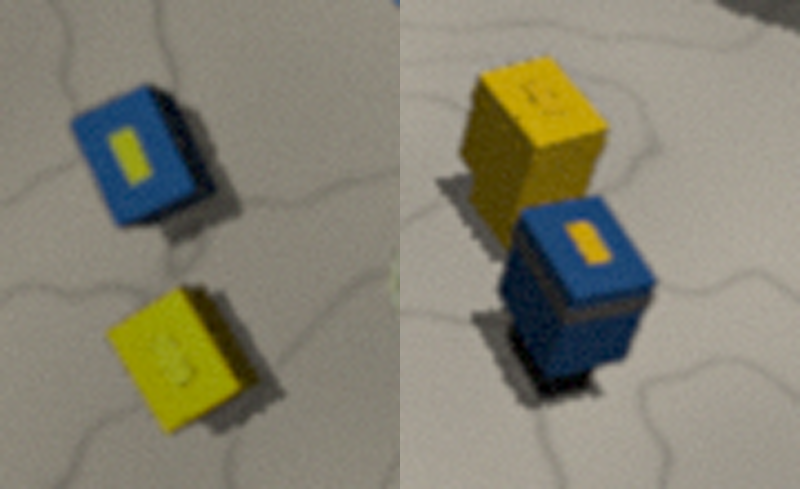

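View pics/s_dock.png

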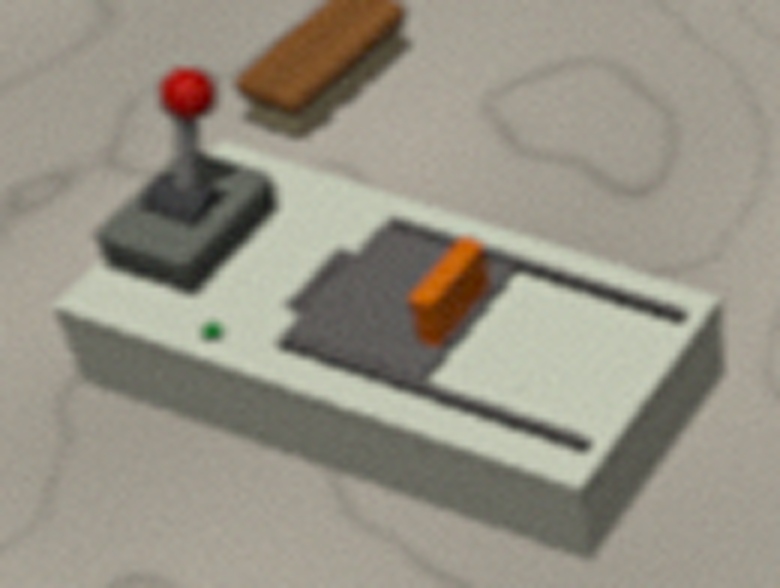

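The crops confirm the target. The blue body on the black foot with a yellow label (top px 200,225) is the battery. The all-yellow one (211,270) is the look-alike, and the round blue thing at (268,180) is the cups. Now for the measurements from both fixed views.

```bash
python3 - <<'E'
from h import *
np.set_printoptions(suppress=True,precision=4)
t=cv2.imread("pics/top0.png");s=cv2.imread("pics/scene0.png")
T,S=cam("top"),cam("scene")
def sub(o,f,pts): return (np.array(pts,float)+0.5)/np.array(f)+np.array(o)-0.5
# dock top-face corners order: (+x+y),(+x-y),(-x-y),(-x+y)
dt=sub((345,160),(6,5.9),[(105,95),(685,220),(625,500),(43,372)])
ds=sub((170,145),(6,5.6),[(585,490),(55,310),(225,145),(720,300)])
D=tri(T,dt,S,ds);print("dock",D)
P=plane(T,dt,.055);print(P, P.mean(0)); print(plane(S,ds,.055))
ey=(P[0]-P[1]+P[3]-P[2])/2;print("len",np.linalg.norm(ey),"yaw of y axis deg from world y",np.degrees(np.arctan2(-ey[0],ey[1])))
# battery top
bt=sub((170,190),(400/90,489/110),[(148,85),(198,188),(122,226),(72,122)])
bs=sub((400,150),(400/90,489/110),[(655,282),(575,302),(520,207),(603,197)]-np.array([400,0]))
print("top pix",bt,"scene",bs)
# match: cast top corners at .11 and project to scene
B=plane(T,bt,.11);print(B,B.mean(0));print(proj(S,B))
# ball
def cen(im,lo,hi,roi):
    x0,y0,x1,y1=roi;h=cv2.cvtColor(im[y0:y1,x0:x1],cv2.COLOR_BGR2HSV)
    m=cv2.inRange(h,lo,hi);n,_,st,c=cv2.connectedComponentsWithStats(m);k=1+np.argmax(st[1:,4]);return c[k]+[x0,y0],st[k,4]
r1=cen(t,(0,180,100),(5,255,255),(430,210,465,240));r2=cen(s,(0,180,80),(5,255,255),(190,150,215,170));print("ball",r1,r2,tri(T,[r1[0]],S,[r2[0]]))
o1=sub((345,160),(6,5.9),[(299,275)]);o2=sub((170,145),(6,5.6),[(447,272)])
print("tab",tri(T,o1,S,o2),plane(T,o1,.094))
E
```

```text
dock [[ 0.6317 -0.0382  0.0514  0.0035]
 [ 0.5722 -0.3019  0.0515  0.0018]
 [ 0.4446 -0.2718  0.0499  0.0004]
 [ 0.5059 -0.0096  0.0516  0.001 ]]
[[ 0.6317 -0.0396  0.055 ]
 [ 0.5723 -0.3018  0.055 ]
 [ 0.4445 -0.2703  0.055 ]
 [ 0.5059 -0.0098  0.055 ]] [ 0.5386 -0.1553  0.055 ]
[[ 0.6342 -0.0354  0.055 ]
 [ 0.575  -0.2987  0.055 ]
 [ 0.4496 -0.269   0.055 ]
 [ 0.5089 -0.0082  0.055 ]]
len 0.26819985105291966 yaw of y axis deg from world y -13.008250265198214
top pix [[202.9125 208.7331]
 [214.1625 231.9029]
 [197.0625 240.4509]
 [185.8125 217.0562]] scene [[456.9875 213.0481]
 [438.9875 217.547 ]
 [426.6125 196.1769]
 [445.2875 193.9274]]
[[0.5425 0.3752 0.11  ]
 [0.483  0.3457 0.11  ]
 [0.4614 0.3897 0.11  ]
 [0.5214 0.4194 0.11  ]] [0.5021 0.3825 0.11  ]
[[438.3254 215.4462]
 [426.0991 196.3173]
 [443.6542 192.8369]
 [456.6942 211.8089]]
ball (array([449.7708, 224.6667]), np.int32(48)) (array([200.6458, 161.0833]), np.int32(48)) [[ 0.4945 -0.2533  0.1327  0.0008]]
tab [[ 0.5463 -0.1201  0.0893  0.0007]] [[ 0.5458 -0.119   0.094 ]]
```

Both views give heights that fit the text: tab about 0.09 (text 0.094), dock top about 0.051 (0.055), ball centre about 0.133. The dock centre is near (0.539,-0.155) with yaw -13°, and the shutter looks about 17 mm open already. I'll swing over the dock with the gripper closed.

```bash
cat >> h.py <<'E'
def rows(p,yaw,n,start=None):
    """constant row taking the tool to p with tool x at yaw (deg), tool y down"""
    s=arm.read_state();R0=Rn.from_rotvec(s["ee_rot"]).as_matrix();p0=s["tool_pos"]
    a=np.radians(yaw);x=np.array([np.cos(a),np.sin(a),0]);y=np.array([0,0,-1.]);R1=np.c_[x,y,np.cross(x,y)]
    w=Rn.from_matrix(R0.T@R1).as_rotvec();th=w/n
    M=sum(Rn.from_rotvec(k*th).as_matrix() for k in range(n))
    d=np.linalg.solve(M,R0.T@(np.array(p)-p0))
    print(n,"rows of",(d*1000).round(1),np.degrees(th).round(2),"|d|",(np.linalg.norm(d)*1000).round(1))
E
python3 - <<'E'
from h import *
for n in(25,30): rows((0.539,-0.155,0.24),-13,n)
E
```

```text
25 rows of [ -6.6  -1.1 -40.2] [ 0.    3.59 -0.  ] |d| 40.7
30 rows of [ -5.3  -0.9 -33.5] [ 0.    2.99 -0.  ] |d| 33.9
```

Emit:
play_rows(steps=[-5.3,-0.9,-33.5,0,3,0,-5.3,-0.9,-33.5,0,3,0,-5.3,-0.9,-33.5,0,3,0,-5.3,-0.9,-33.5,0,3,0,-5.3,-0.9,-33.5,0,3,0], grip=255, squeeze=30)

```text
time: 0.57
tool_pos: [0.3116, 0.6, 0.2183]
ee_rot: [-1.404, -0.836, 0.836]
ft_force: [-0.1, 0.8, 0.5]
grip_width: 0.0605
```

Emit:
play_rows(steps=[-5.3,-0.9,-33.5,0,3,0,-5.3,-0.9,-33.5,0,3,0,-5.3,-0.9,-33.5,0,3,0,-5.3,-0.9,-33.5,0,3,0,-5.3,-0.9,-33.5,0,3,0])

```text
time: 0.98
tool_pos: [0.4344, 0.4836, 0.2228]
ee_rot: [-1.476, -0.634, 0.635]
ft_force: [0.2, -0.4, 0.6]
grip_width: 0.0273
```

Emit:
play_rows(steps=[-5.3,-0.9,-33.5,0,3,0,-5.3,-0.9,-33.5,0,3,0,-5.3,-0.9,-33.5,0,3,0,-5.3,-0.9,-33.5,0,3,0,-5.3,-0.9,-33.5,0,3,0])

```text
time: 1.4
tool_pos: [0.5229, 0.3394, 0.2273]
ee_rot: [-1.528, -0.431, 0.431]
ft_force: [-0.1, 0.5, -0.0]
grip_width: 0.0004
```

Emit:
play_rows(steps=[-5.3,-0.9,-33.5,0,3,0,-5.3,-0.9,-33.5,0,3,0,-5.3,-0.9,-33.5,0,3,0,-5.3,-0.9,-33.5,0,3,0,-5.3,-0.9,-33.5,0,3,0])

```text
time: 1.82
tool_pos: [0.571, 0.1773, 0.2319]
ee_rot: [-1.559, -0.226, 0.226]
ft_force: [0.5, 0.1, -0.1]
grip_width: 0.0003
```

Emit:
play_rows(steps=[-5.3,-0.9,-33.5,0,3,0,-5.3,-0.9,-33.5,0,3,0,-5.3,-0.9,-33.5,0,3,0,-5.3,-0.9,-33.5,0,3,0,-5.3,-0.9,-33.5,0,3,0])

```text
time: 2.23
tool_pos: [0.5755, 0.0082, 0.2364]
ee_rot: [-1.571, -0.021, 0.021]
ft_force: [0.9, 0.0, 0.5]
grip_width: 0.0005
```

Emit:
play_rows(steps=[-5.3,-0.9,-33.5,0,3,0,-5.3,-0.9,-33.5,0,3,0,-5.3,-0.9,-33.5,0,3,0,-5.3,-0.9,-33.5,0,3,0,-5.3,-0.9,-33.5,0,3,0])

```text
time: 2.65
tool_pos: [0.536, -0.1563, 0.2409]
ee_rot: [-1.563, 0.185, -0.185]
ft_force: [1.4, -0.1, -0.7]
grip_width: 0.0003
```

Emit:
play_rows(steps=[0,0,0,0,0,0,0,0,0,0,0,0,0,0,0,0,0,0,0,0,0,0,0,0,0,0,0,0,0,0])

```text
time: 3.07
tool_pos: [0.5369, -0.1537, 0.2408]
ee_rot: [-1.563, 0.182, -0.181]
ft_force: [-0.0, -0.7, -0.9]
grip_width: 0.0004
```

```bash
python3 - <<'E'
from h import *
s=arm.read_state();im=arm.get_image("wrist");np.save("pics/w1.npy",im)
import pickle;pickle.dump(s,open("pics/w1.pkl","wb"))
cv2.imwrite("pics/w1.png",im[:,:,::-1])
E
```

```text
(no output)
```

View pics/w1.png

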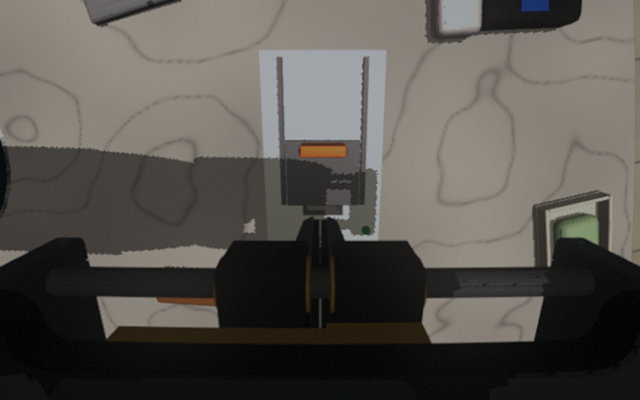

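The wrist view shows the dock's +y end (corners about (260,50) and (387,50)), the rails, the tab at (323,151) and the socket's exposed bevel near (323,210). I'll measure from it and compare it with the top view.

```bash
python3 - <<'E'
from h import *
import pickle
np.set_printoptions(suppress=True,precision=4)
s=pickle.load(open("pics/w1.pkl","rb"));im=np.load("pics/w1.npy")[:,:,::-1].copy()
C=cam("wrist",s);T=cam("top")
h=cv2.cvtColor(im,cv2.COLOR_BGR2HSV)
m=cv2.inRange(h[100:200,270:380],(5,150,100),(25,255,255));n,_,st,c=cv2.connectedComponentsWithStats(m);k=1+np.argmax(st[1:,4]);print(st[k],c[k]+[270,100])
print(h[100,300],h[100,200],h[60,250])
w=cv2.inRange(h[40:150,240:400],(85,0,150),(130,60,255));
# edges per row
for y in(60,80,100,120):
    xs=np.where(w[y-40])[0]+240;print(y,xs.min(),xs.max())
for x in(270,300,340,375):
    ys=np.where(w[:,x-240])[0]+40;print(x,ys.min())
print("wrist corners@55",plane(C,[(260,50),(386.5,50)],.055), "tab@94",plane(C,[(323.5,147)],.094))
t0=cv2.imread("pics/top0.png")
E
python3 - <<'E'
import cv2
a=cv2.imread('pics/w1.png')[40:250,250:400];cv2.imwrite('pics/w1c.png',cv2.resize(a,None,fx=2.8,fy=2.8,interpolation=2))
E
```

```text
[ 30  46  46  12 504] [322.6111 151.0079]
[105  12 167] [ 17  29 142] [ 18  27 144]
60 260 385
80 260 384
100 261 384
120 262 383
270 51
300 50
340 50
375 50
wrist corners@55 [[ 0.5076 -0.0113  0.055 ]
 [ 0.633  -0.0407  0.055 ]] tab@94 [[ 0.5488 -0.1179  0.094 ]]
```

View pics/w1c.png

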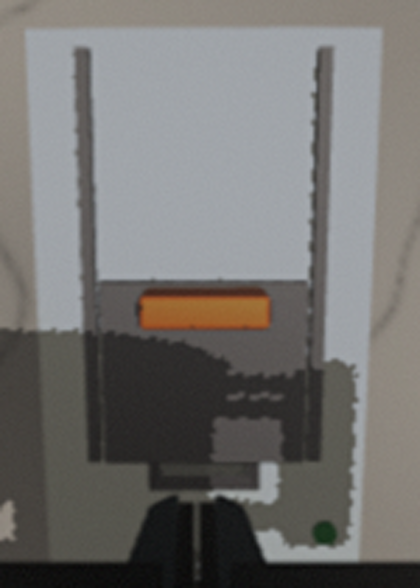

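Emit:
play_rows(steps=[2.5,34,0,0,0,0,0,34,0,0,0,0,0,34,0,0,0,0,0,34,0,0,0,0,0,20,0,0,0,0])

```text
time: 3.53
tool_pos: [0.5378, -0.1541, 0.0817]
ee_rot: [-1.563, 0.184, -0.179]
ft_force: [-0.3, 0.5, -0.9]
grip_width: 0.0004
```

Emit:
play_rows(steps=[0,8,0,0,0,0,0,6,0,0,0,0,0,0,0,0,0,0,0,0,2,0,0,0,0,0,4,0,0,0])

```text
time: 3.95
tool_pos: [0.5414, -0.1497, 0.0724]
ee_rot: [-1.563, 0.181, -0.185]
ft_force: [1.0, -0.8, 0.2]
grip_width: 0.0006
```

Emit:
play_rows(steps=[0,0,8,0,0,0,0,0,8,0,0,0,0,0,8,0,0,0,0,0,8,0,0,0,0,0,8,0,0,0])

```text
time: 4.37
tool_pos: [0.55, -0.1096, 0.0712]
ee_rot: [-1.563, 0.182, -0.183]
ft_force: [-0.2, -2.0, 0.8]
grip_width: 0.0006
```

Emit:
play_rows(steps=[0,0,5,0,0,0,0,0,5,0,0,0,0,0,5,0,0,0,0,0,3,0,0,0,0,0,2,0,0,0])

```text
time: 4.78
tool_pos: [0.5543, -0.0907, 0.0709]
ee_rot: [-1.563, 0.183, -0.182]
ft_force: [-1.1, -1.9, 0.5]
grip_width: 0.0007
```

Emit:
play_rows(steps=[0,0,3,0,0,0,0,0,3,0,0,0,0,0,2,0,0,0,0,0,2,0,0,0,0,0,1,0,0,0])

```text
time: 5.2
tool_pos: [0.5568, -0.0802, 0.0709]
ee_rot: [-1.563, 0.183, -0.183]
ft_force: [-0.7, -0.9, 0.9]
grip_width: 0.0004
```

Emit:
play_rows(steps=[0,0,2,0,0,0,0,0,2,0,0,0,0,0,1,0,0,0,0,0,1,0,0,0,0,0,0,0,0,0])

```text
time: 5.62
tool_pos: [0.5575, -0.0773, 0.0708]
ee_rot: [-1.567, 0.182, -0.181]
ft_force: [-8.9, -36.7, 0.7]
grip_width: 0.0006
```

Force rose to 37 N, so the shutter is at its stop. I'll back off, rise and look.

Emit:
play_rows(steps=[0,0,-3,0,0,0,0,0,-4,0,0,0,0,-30,-4,0,0,0,0,-38,0,0,0,0,0,-38,0,0,0,0], grip=0)

```text
time: 6.03
tool_pos: [0.5549, -0.0851, 0.1776]
ee_rot: [-1.563, 0.185, -0.181]
ft_force: [1.4, -0.2, 0.5]
grip_width: 0.0311
```

Emit:
play_rows(steps=[0,-40,0,0,0,0,0,-30,0,0,0,0,0,-10,0,0,0,0,0,0,0,0,0,0,0,0,0,0,0,0])

```text
time: 6.45
tool_pos: [0.5555, -0.0851, 0.2563]
ee_rot: [-1.563, 0.183, -0.183]
ft_force: [0.1, -0.5, -0.6]
grip_width: 0.0643
```

```bash
python3 - <<'E'
from h import *
import pickle
s=arm.read_state();im=arm.get_image("wrist");np.save("pics/w2.npy",im)
pickle.dump(s,open("pics/w2.pkl","wb"));print(s["tool_pos"],s["ft_force"])
cv2.imwrite("pics/w2.png",im[:,:,::-1])
im=arm.get_image("scene");cv2.imwrite("pics/s2.png",im[:,:,::-1])
cv2.imwrite("pics/s2c.png",cv2.resize(im[130:260,160:310,::-1],None,fx=4,fy=4,interpolation=2))
rows((0.5,0.365,0.24),-63.6,25)
E
```

```text
[ 0.55546859 -0.085085    0.25633528] [ 0.08706253 -0.45038212 -0.5615985 ]
25 rows of [-13.1   0.6  13.4] [ 0.    2.01 -0.01] |d| 18.7
```

View pics/w2.png

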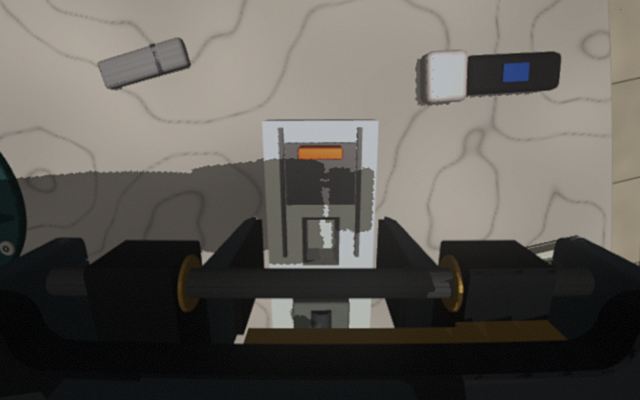

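View pics/s2c.png

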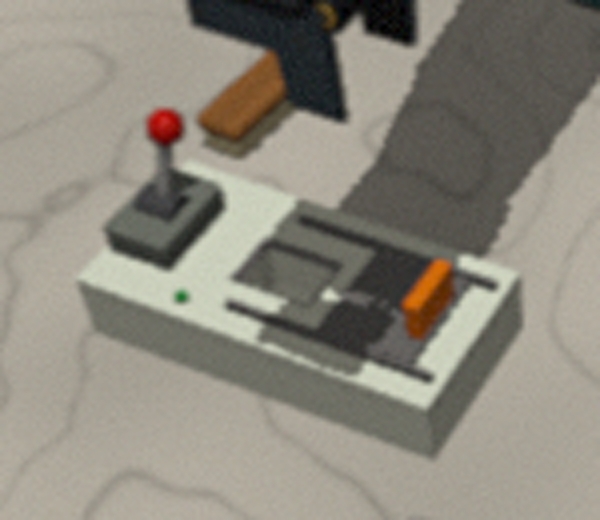

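The socket is uncovered: its mouth spans about (302..340, 218..265) in the wrist view, the tab is at (321,153), and the shutter plate ends at row ~205. I'll measure the socket.

```bash
python3 - <<'E'
from h import *
a=cv2.imread('pics/w2.png')[110:280,250:390];cv2.imwrite('pics/w2c.png',cv2.resize(a,None,fx=4,fy=3.5,interpolation=2))
E
```

```text
(no output)
```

View pics/w2c.png

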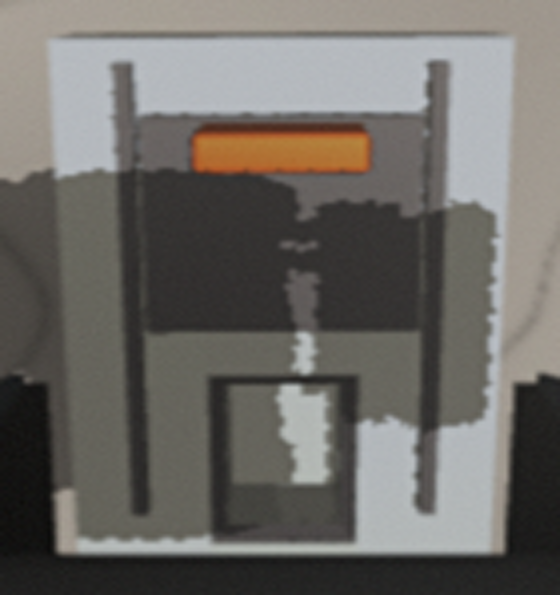

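```bash
python3 - <<'E'
from h import *
import pickle
np.set_printoptions(suppress=True,precision=4)
s=pickle.load(open("pics/w2.pkl","rb"));C=cam("wrist",s)
px=lambda P:(np.array(P,float)+.5)/[4,3.5]+[250,110]-.5
m=plane(C,px([(208,377),(358,377),(355,543),(212,543)]),.055);print(m,"centre",m.mean(0))
d=plane(C,px([(48,38),(515,38)]),.055);print(d,d.mean(0))
u=d[1]-d[0];print("yaw",np.degrees(np.arctan2(u[1],u[0])))
ey=np.array([.2272,.9738,0])
print("sock from end",d.mean(0)-.145*ey)
print("sides",np.linalg.norm(m[0]-m[1]),np.linalg.norm(m[1]-m[2]))
e=plane(C,px([(148,330),(418,330)]),.062);print("plate edge rel socket y",(e.mean(0)-m.mean(0))@ey,"tab",(plane(C,px([(281,152)]),.094)[0]-m.mean(0))@ey)
# rail angle
r=plane(C,px([(123,65),(140,512),(438,65),(426,512)]),.062);
for a,b in((0,1),(2,3)):
    v=r[a]-r[b];print(np.degrees(np.arctan2(-v[0],v[1])))
print("rails mid",r.mean(0), [((q-m.mean(0))@[.9738,-.2272,0]) for q in r])
E
```

```text
[[ 0.5219 -0.1312  0.055 ]
 [ 0.5658 -0.1416  0.055 ]
 [ 0.5515 -0.2027  0.055 ]
 [ 0.5078 -0.1924  0.055 ]] centre [ 0.5367 -0.167   0.055 ]
[[ 0.5062 -0.0107  0.055 ]
 [ 0.6329 -0.0406  0.055 ]] [ 0.5696 -0.0256  0.055 ]
yaw -13.301227917865974
sock from end [ 0.5366 -0.1668  0.055 ]
sides 0.04511020957114271 0.06280445821466606
plate edge rel socket y 0.05026750288780813 tab 0.11371001978085832
-13.174268336681477
-12.858267047109372
rails mid [ 0.5502 -0.108   0.062 ] [np.float64(-0.0437258895785595), np.float64(-0.04383627284919713), np.float64(0.042843986554016576), np.float64(0.043576984777883854)]
```

Socket centre is (0.5367,-0.167) at yaw about -13.2°. The plate edge is 50 mm from the socket, and fully open should give 49, so the shutter is fully open. Next, the pack.

```bash
python3 - <<'E'
from h import *
for n in(20,25): rows((0.43,0.347,0.255),-63.6,n)
E
```

```text
20 rows of [-18.6   0.   13.9] [ 0.    2.51 -0.01] |d| 23.2
25 rows of [-14.9   0.   11. ] [ 0.    2.01 -0.01] |d| 18.6
```

Emit:
play_rows(steps=[0,0,40,0,0,0,0,0,40,0,0,0,0,0,40,0,0,0,0,0,40,0,0,0,0,0,40,0,0,0])

```text
time: 6.97
tool_pos: [0.6011, 0.1112, 0.2548]
ee_rot: [-1.564, 0.185, -0.181]
ft_force: [0.7, -0.4, -0.3]
grip_width: 0.0913
```

```bash
python3 - <<'E'
from h import *
print(arm.read_state()["tool_pos"])
for n in(10,15): rows((0.43,0.347,0.255),-63.6,n)
E
```

```text
[0.60113178 0.111179   0.2547738 ]
10 rows of [-28.6   0.    9.3] [ 0.01  5.03 -0.01] |d| 30.1
15 rows of [-19.2   0.    5.9] [ 0.01  3.35 -0.01] |d| 20.1
```

Emit:
play_rows(steps=[-28.6,0,9.3,0,5.03,0,-28.6,0,9.3,0,5.03,0,-28.6,0,9.3,0,5.03,0,-28.6,0,9.3,0,5.03,0,-28.6,0,9.3,0,5.03,0])

```text
time: 7.38
tool_pos: [0.4878, 0.2084, 0.2548]
ee_rot: [-1.507, 0.532, -0.528]
ft_force: [-0.6, 0.2, -0.0]
grip_width: 0.091
```

Emit:
play_rows(steps=[-28.6,0,9.3,0,5.03,0,-28.6,0,9.3,0,5.03,0,-28.6,0,9.3,0,5.03,0,-28.6,0,9.3,0,5.03,0,-28.6,0,9.3,0,5.03,0])

```text
time: 7.8
tool_pos: [0.4288, 0.3457, 0.255]
ee_rot: [-1.394, 0.868, -0.867]
ft_force: [0.8, 0.2, 0.0]
grip_width: 0.0912
```

Emit:
play_rows(steps=[0,0,0,0,0,0,0,0,0,0,0,0,0,0,0,0,0,0,0,0,0,0,0,0,0,0,0,0,0,0])

```text
time: 8.22
tool_pos: [0.4307, 0.3441, 0.2565]
ee_rot: [-1.393, 0.865, -0.864]
ft_force: [-0.3, 0.5, -0.5]
grip_width: 0.0909
```

```bash
python3 - <<'E'
from h import *
import pickle
s=arm.read_state();im=arm.get_image("wrist");np.save("pics/w3.npy",im)
pickle.dump(s,open("pics/w3.pkl","wb"));print(s["tool_pos"],s["ft_force"])
cv2.imwrite("pics/w3.png",im[:,:,::-1])
E
```

```text
[0.43074254 0.34406398 0.25646843] [-0.31630415  0.45332994 -0.48692863]
```

View pics/w3.png

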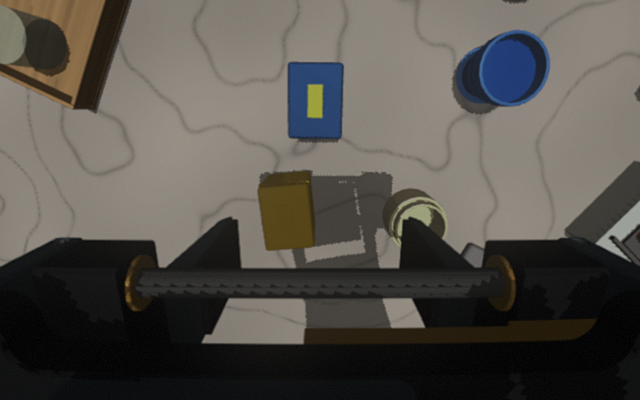

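The wrist view shows the blue pack with its yellow label at (315,101), squared to the picture. The yellow look-alike is at (286,210), the jar at (418,217) and the cups at (515,68).

```bash
python3 - <<'E'
from h import *
import pickle
np.set_printoptions(suppress=True,precision=4)
s=pickle.load(open("pics/w3.pkl","rb"));C=cam("wrist",s);T=cam("top");S=cam("scene")
def big(im,lo,hi,roi):
    x0,y0,x1,y1=roi;h=cv2.cvtColor(im[y0:y1,x0:x1],cv2.COLOR_BGR2HSV);m=cv2.inRange(h,lo,hi)
    n,l,st,c=cv2.connectedComponentsWithStats(m);k=1+np.argmax(st[1:,4]);
    cn=cv2.findContours((l==k).astype(np.uint8),0,1)[0][0]+np.array([x0,y0]);return c[k]+[x0,y0],cn,st[k]
w=cv2.imread("pics/w3.png");t=cv2.imread("pics/top0.png");sc=cv2.imread("pics/scene0.png")
lw=big(w,(20,100,100),(35,255,255),(295,70,340,130));lt=big(t,(18,100,100),(35,255,255),(190,212,212,238));ls=big(sc,(15,100,100),(35,255,255),(432,196,448,215))
print("label px",lw[0],lt[0],ls[0]);print("tri w-t",tri(C,[lw[0]],T,[lt[0]]),"w-s",tri(C,[lw[0]],S,[ls[0]]),"t-s",tri(T,[lt[0]],S,[ls[0]]))
b=big(w,(100,100,70),(125,255,255),(270,40,360,160));r=cv2.minAreaRect(b[1]);bx=cv2.boxPoints(r);print(r,bx,b[2])
P=plane(C,bx,.11);print(P,P.mean(0));
for i in range(4):
    v=P[(i+1)%4]-P[i];print(np.linalg.norm(v).round(4),np.degrees(np.arctan2(v[1],v[0])).round(2))
E
python3 -c "
import cv2
a=cv2.imread('pics/w3.png')[50:150,275:355];cv2.imwrite('pics/w3c.png',cv2.resize(a,None,fx=6,fy=6,interpolation=2))"
```

```text
label px [314.9027 100.7101] [198.9483 224.5862] [442. 204.]
tri w-t [[0.5016 0.3829 0.1193 0.0002]] w-s [[0.5021 0.3839 0.1102 0.0016]] t-s [[0.5019 0.3849 0.1099 0.0004]]
((315.5, 100.0), (74.0, 53.0), 90.0) [[289.  63.]
 [342.  63.]
 [342. 137.]
 [289. 137.]] [  19   23   54   75 3370]
[[0.5213 0.419  0.11  ]
 [0.5428 0.3757 0.11  ]
 [0.4833 0.345  0.11  ]
 [0.4607 0.3906 0.11  ]] [0.502  0.3826 0.11  ]
0.0483 -63.66
0.0669 -152.7
0.0509 116.36
0.0669 25.08
```

View pics/w3c.png

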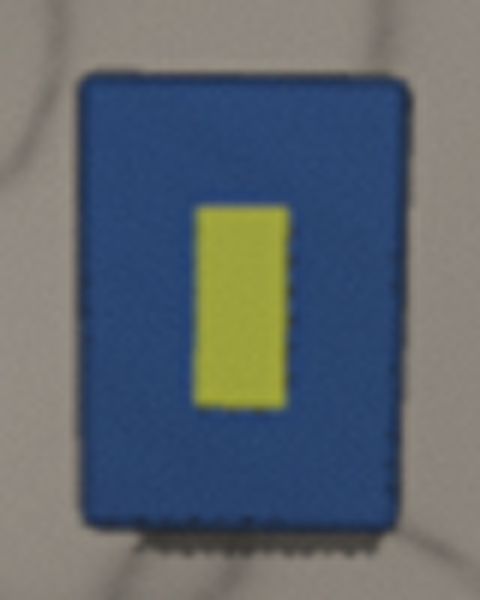

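Pack top centre is (0.502,0.383,0.110), long axis at about 26°. I'll move over it and down.

```bash
python3 - <<'E'
from h import *
rows((0.502,0.3828,0.2565),-63.8,1)
E
```

```text
1 rows of [-3.1  0.1 81. ] [0.02 0.13 0.01] |d| 81.0
```

Emit:
play_rows(steps=[-3,0,30,0,0,0,0,0,30,0,0,0,0,0,15,0,0,0,0,0,6,0,0,0,0,0,0,0,0,0])

```text
time: 8.68
tool_pos: [0.5026, 0.3834, 0.2566]
ee_rot: [-1.392, 0.865, -0.864]
ft_force: [-0.7, -0.3, -1.3]
grip_width: 0.0912
```

Emit:
play_rows(steps=[0,30,0,0,0,0,0,20,0,0,0,0,0,10,0,0,0,0,0,0,0,0,0,0,0,0,0,0,0,0])

```text
time: 9.1
tool_pos: [0.5014, 0.3834, 0.1973]
ee_rot: [-1.393, 0.864, -0.864]
ft_force: [-0.0, -0.6, 0.9]
grip_width: 0.0914
```

```bash
python3 - <<'E'
from h import *
rows((0.502,0.3828,0.062),-63.8,1)
E
```

```text
1 rows of [  0.7 135.3   0.3] [0.02 0.16 0.  ] |d| 135.3
```

Emit:
play_rows(steps=[0.7,35,0,0,0,0,0,30,0,0,0,0,0,30,0,0,0,0,0,25,0,0,0,0,0,15,0,0,0,0])

```text
time: 9.52
tool_pos: [0.5018, 0.3828, 0.0609]
ee_rot: [-1.393, 0.864, -0.864]
ft_force: [-0.6, -0.5, 0.3]
grip_width: 0.0913
```

Emit:
play_rows(steps=[0,0,0,0,0,0,0,0,0,0,0,0,0,0,0,0,0,0,0,0,0,0,0,0,0,0,0,0,0,0], grip=255, squeeze=30)

```text
time: 9.93
tool_pos: [0.5029, 0.3836, 0.0635]
ee_rot: [-1.39, 0.863, -0.864]
ft_force: [-0.5, -0.0, -0.3]
grip_width: 0.0602
```

Emit:
play_rows(steps=[0,0,0,0,0,0,0,0,0,0,0,0,0,0,0,0,0,0,0,0,0,0,0,0,0,0,0,0,0,0])

```text
time: 10.35
tool_pos: [0.5026, 0.3833, 0.0628]
ee_rot: [-1.392, 0.864, -0.864]
ft_force: [-1.2, -0.6, 7.3]
grip_width: 0.0519
```

Gripped at a width of 51.9 mm. Lifting.

Emit:
play_rows(steps=[0,-5,0,0,0,0,0,-20,0,0,0,0,0,-35,0,0,0,0,0,-35,0,0,0,0,0,-35,0,0,0,0])

```text
time: 10.77
tool_pos: [0.5016, 0.3826, 0.1934]
ee_rot: [-1.393, 0.864, -0.864]
ft_force: [1.3, -0.4, -2.3]
grip_width: 0.052
```

Emit:
play_rows(steps=[0,-30,0,0,0,0,0,-15,0,0,0,0,0,-5,0,0,0,0,0,0,0,0,0,0,0,0,0,0,0,0])

```text
time: 11.18
tool_pos: [0.5016, 0.3826, 0.2409]
ee_rot: [-1.394, 0.865, -0.864]
ft_force: [-0.2, -0.3, -1.9]
grip_width: 0.0517
```

```bash
python3 - <<'E'
from h import *
import pickle
s=arm.read_state();im=arm.get_image("wrist")
pickle.dump(s,open("pics/w4.pkl","wb"));print(s["tool_pos"],s["ft_force"],s["wrist_torque"],s["joints"])
cv2.imwrite("pics/w4.png",im[:,:,::-1])
im=arm.get_image("scene");cv2.imwrite("pics/s4.png",im[:,:,::-1])
for n in(20,25): rows((0.5367,-0.167,0.24),-13.2,n)
E
```

```text
[0.50163959 0.38261867 0.24086117] [-0.17110181 -0.31710143 -1.88822421] [-0.1102852   0.13605006  0.05016584] [6.14662984e-01 2.42325593e-01 1.86282068e+00 6.89816784e-08
 1.03767161e+00 1.72540984e+00]
20 rows of [ 19.5   0.  -20.7] [ 0.01 -2.52 -0.  ] |d| 28.4
25 rows of [ 15.5   0.  -16.6] [ 0.01 -2.02 -0.  ] |d| 22.8
```

View pics/w4.png

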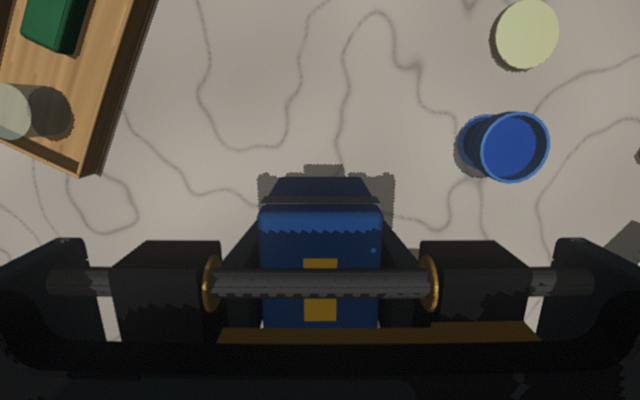

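View pics/s4.png

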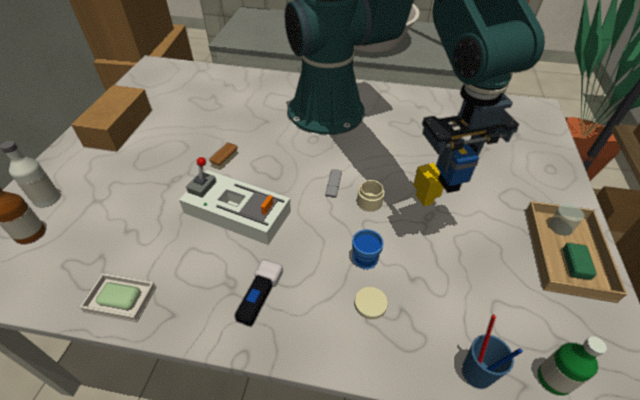

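Lifted and hanging upright, weight about 1.9 N. I'll carry it via a waypoint.

```bash
python3 - <<'E'
from h import *
rows((0.57,0.10,0.24),-33,10);
a0=Rn.from_rotvec(arm.read_state()["ee_rot"]).as_matrix()
E
```

```text
10 rows of [ 26.3   0.  -13.1] [ 0.02 -3.06 -0.  ] |d| 29.4
```

Emit:
play_rows(steps=[26.3,0,-13.1,0,-3.06,0,26.3,0,-13.1,0,-3.06,0,26.3,0,-13.1,0,-3.06,0,26.3,0,-13.1,0,-3.06,0,26.3,0,-13.1,0,-3.06,0])

```text
time: 11.7
tool_pos: [0.5166, 0.2358, 0.2405]
ee_rot: [-1.471, 0.658, -0.655]
ft_force: [0.1, 0.4, -2.0]
grip_width: 0.0518
```

Emit:
play_rows(steps=[26.3,0,-13.1,0,-3.06,0,26.3,0,-13.1,0,-3.06,0,26.3,0,-13.1,0,-3.06,0,26.3,0,-13.1,0,-3.06,0,26.3,0,-13.1,0,-3.06,0])

```text
time: 12.12
tool_pos: [0.5702, 0.0993, 0.2405]
ee_rot: [-1.525, 0.451, -0.448]
ft_force: [0.3, -0.3, -2.4]
grip_width: 0.0518
```

```bash
python3 - <<'E'
from h import *
print(arm.read_state()["tool_pos"])
rows((0.5367,-0.167,0.20),-13.2,10)
E
```

```text
[0.57021072 0.0992677  0.2405297 ]
10 rows of [  7.8   4.1 -25.8] [ 0.01 -1.97 -0.01] |d| 27.3
```

Emit:
play_rows(steps=[7.8,2,-25.8,0,-1.97,0,7.8,2,-25.8,0,-1.97,0,7.8,2,-25.8,0,-1.97,0,7.8,2,-25.8,0,-1.97,0,7.8,2,-25.8,0,-1.97,0])

```text
time: 12.53
tool_pos: [0.5408, -0.0319, 0.2304]
ee_rot: [-1.548, 0.318, -0.314]
ft_force: [1.5, -0.4, -1.5]
grip_width: 0.052
```

Emit:
play_rows(steps=[7.8,2,-25.8,0,-1.97,0,7.8,2,-25.8,0,-1.97,0,7.8,2,-25.8,0,-1.97,0,7.8,2,-25.8,0,-1.97,0,7.8,2,-25.8,0,-1.97,0])

```text
time: 12.95
tool_pos: [0.5354, -0.1663, 0.2205]
ee_rot: [-1.563, 0.183, -0.18]
ft_force: [0.8, -0.2, -1.5]
grip_width: 0.0521
```

Emit:
play_rows(steps=[0,10,0,0,0,0,0,10,0,0,0,0,0,10,0,0,0,0,0,0,0,0,0,0,0,0,0,0,0,0])

```text
time: 13.37
tool_pos: [0.5358, -0.1641, 0.1908]
ee_rot: [-1.563, 0.184, -0.18]
ft_force: [-0.8, -0.1, -1.3]
grip_width: 0.0515
```

```bash
python3 - <<'E'
from h import *
import pickle
s=arm.read_state();rows((0.5367,-0.167,0.15),-13.2,1)
im=arm.get_image("wrist")
pickle.dump(s,open("pics/w5.pkl","wb"));print(s["tool_pos"],s["ft_force"])
cv2.imwrite("pics/w5.png",im[:,:,::-1])
im=arm.get_image("scene");cv2.imwrite("pics/s5.png",cv2.resize(im[80:260,150:350,::-1],None,fx=3.3,fy=3.3,interpolation=2))
E
```

```text
1 rows of [ 1.6 40.8 -2.6] [-0.02 -0.09 -0.13] |d| 40.9
[ 0.53579108 -0.16414787  0.19082492] [-0.77588879 -0.0862993  -1.28370169]
```

View pics/w5.png

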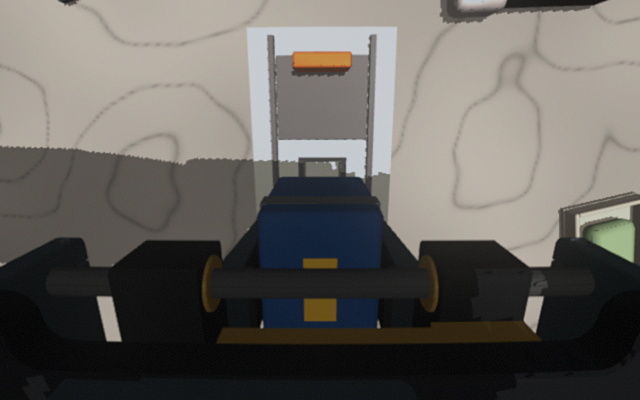

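View pics/s5.png

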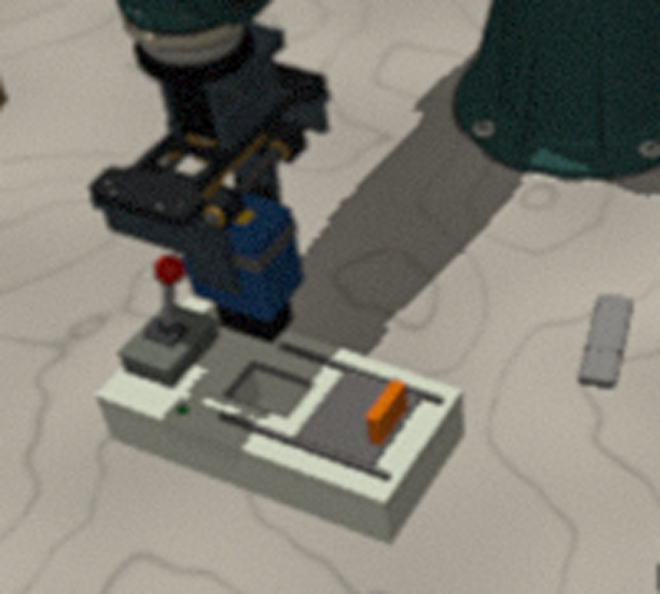

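In the wrist view the pack (centred at column ~322) lines up with the mouth's far edge (columns 299–346). I'll correct the offset and go down to just above the mouth.

Emit:
play_rows(steps=[1.6,20,-2.6,0,-0.1,0,0,20,0,0,0,0,0,15,0,0,0,0,0,7,0,0,0,0,0,0,0,0,0,0])

```text
time: 13.88
tool_pos: [0.5368, -0.1676, 0.129]
ee_rot: [-1.563, 0.182, -0.18]
ft_force: [0.1, -0.2, -1.7]
grip_width: 0.0523
```

Emit:
play_rows(steps=[0,0,0,0,0,0,0,0,0,0,0,0,0,0,0,0,0,0,0,0,0,0,0,0,0,0,0,0,0,0])

```text
time: 14.3
tool_pos: [0.5376, -0.1682, 0.1305]
ee_rot: [-1.563, 0.181, -0.182]
ft_force: [0.3, 0.2, -1.3]
grip_width: 0.0516
```

```bash
python3 - <<'E'
from h import *
s=arm.read_state();rows((0.5367,-0.167,0.08),-13.2,1);print(s["tool_pos"])
for n,c in(("wrist",None),("scene",(80,260,150,350)),("top",(150,260,340,480))):
    im=arm.get_image(n)[:,:,::-1]
    if c: im=cv2.resize(im[c[0]:c[1],c[2]:c[3]],None,fx=3.3,fy=3.3,interpolation=2)
    cv2.imwrite(f"pics/{n}6.png",im)
E
```

```text
1 rows of [-1.2 50.5  0.9] [ 0.01 -0.04  0.05] |d| 50.6
[ 0.53757049 -0.16816759  0.13052969]
```

View pics/scene6.png

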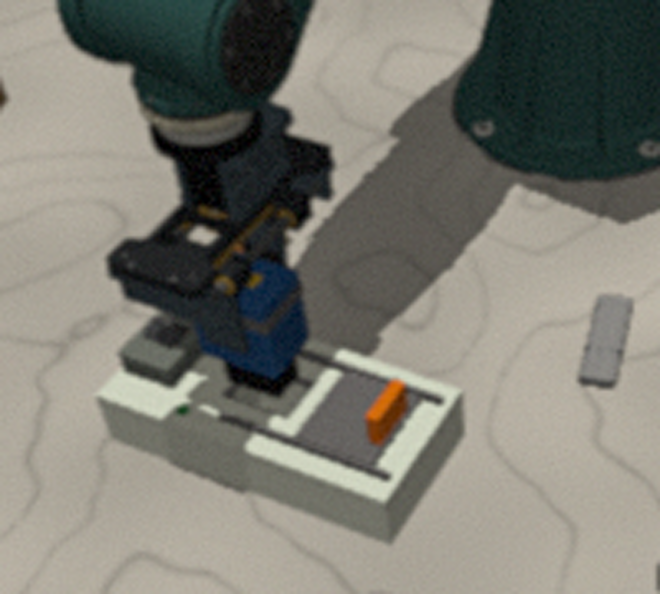

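View pics/wrist6.png

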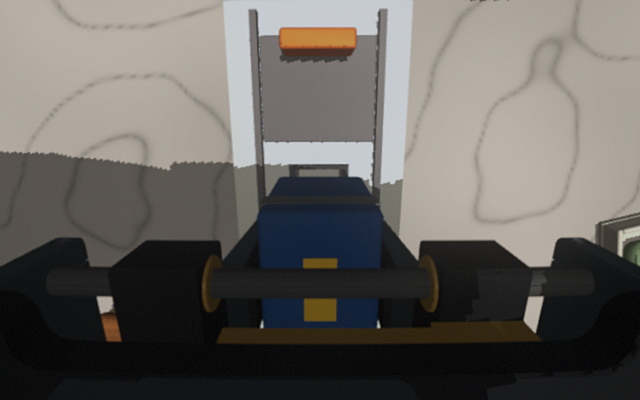

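Emit:
play_rows(steps=[-1,5,0.6,0,0,0,0,4,0,0,0,0,0,4,0,0,0,0,0,3,0,0,0,0,0,2,0,0,0,0])

```text
time: 14.87
tool_pos: [0.5363, -0.1671, 0.1113]
ee_rot: [-1.563, 0.182, -0.181]
ft_force: [-0.8, 1.4, -1.0]
grip_width: 0.0521
```

Emit:
play_rows(steps=[0,2,0,0,0,0,0,2,0,0,0,0,0,2,0,0,0,0,0,1,0,0,0,0,0,0,0,0,0,0])

```text
time: 15.28
tool_pos: [0.5364, -0.1672, 0.1047]
ee_rot: [-1.563, 0.182, -0.181]
ft_force: [1.1, 2.4, -3.7]
grip_width: 0.0521
```

The foot is past the bevel with almost no force. Continuing down.

Emit:
play_rows(steps=[0,4,0,0,0,0,0,4,0,0,0,0,0,4,0,0,0,0,0,2,0,0,0,0,0,1,0,0,0,0])

```text
time: 15.7
tool_pos: [0.5362, -0.1671, 0.0894]
ee_rot: [-1.563, 0.182, -0.181]
ft_force: [-0.1, 4.6, 1.3]
grip_width: 0.0519
```

Emit:
play_rows(steps=[0,2,0,0,0,0,0,2,0,0,0,0,0,1,0,0,0,0,0,0,0,0,0,0,0,0,0,0,0,0])

```text
time: 16.12
tool_pos: [0.5365, -0.1672, 0.0847]
ee_rot: [-1.563, 0.181, -0.181]
ft_force: [2.3, 4.5, -4.6]
grip_width: 0.0518
```

Emit:
play_rows(steps=[0,1,0.5,0,0,0,0,1,0,0,0,0,0,1,0,0,0,0,0,1,0,0,0,0,0,0,0,0,0,0])

```text
time: 16.53
tool_pos: [0.5365, -0.167, 0.0818]
ee_rot: [-1.563, 0.182, -0.181]
ft_force: [-8.8, 2.5, 18.0]
grip_width: 0.052
```

Emit:
play_rows(steps=[0,0.5,0,0,0,0,0,0.5,0,0,0,0,0,0.5,0,0,0,0,0,0.5,0,0,0,0,0,0,0,0,0,0])

```text
time: 16.95
tool_pos: [0.5365, -0.167, 0.0808]
ee_rot: [-1.563, 0.182, -0.18]
ft_force: [-15.8, 4.9, 39.8]
grip_width: 0.0523
```

TCP is at 0.0808, which is the grasp height plus 18 mm, and the upward force is 40 N. That matches fully home. Releasing and rising.

Emit:
play_rows(steps=[0,0,0,0,0,0,0,0,0,0,0,0,0,0,0,0,0,0,0,0,0,0,0,0,0,0,0,0,0,0], grip=0)

```text
time: 17.37
tool_pos: [0.5365, -0.1668, 0.0788]
ee_rot: [-1.563, 0.182, -0.181]
ft_force: [-0.2, -0.2, 0.8]
grip_width: 0.0824
```

Emit:
play_rows(steps=[0,-5,0,0,0,0,0,-15,0,0,0,0,0,-35,0,0,0,0,0,-35,0,0,0,0,0,-35,0,0,0,0])

```text
time: 17.78
tool_pos: [0.5361, -0.1667, 0.2054]
ee_rot: [-1.563, 0.182, -0.181]
ft_force: [1.2, -0.5, 0.1]
grip_width: 0.0911
```

Emit:
play_rows(steps=[0,-30,-20,0,0,0,0,0,-30,0,0,0,0,0,-30,0,0,0,0,0,-15,0,0,0,0,0,0,0,0,0])

```text
time: 18.2
tool_pos: [0.5143, -0.2615, 0.2345]
ee_rot: [-1.564, 0.183, -0.183]
ft_force: [0.4, 0.5, 0.9]
grip_width: 0.0912
```

```bash
python3 - <<'E'
from h import *
import pickle
s=arm.read_state();print(s["tool_pos"],s["ft_force"],s["grip_width"]);pickle.dump(s,open("pics/w7.pkl","wb"))
for n,c in(("wrist",None),("scene",(80,260,150,350)),("top",None)):
    im=arm.get_image(n)[:,:,::-1];cv2.imwrite(f"pics/{n}7f.png",im)
    if c: im=cv2.resize(im[c[0]:c[1],c[2]:c[3]],None,fx=3.3,fy=3.3,interpolation=2)
    cv2.imwrite(f"pics/{n}7.png",im)
E
```

```text
[ 0.51428259 -0.26153951  0.23447205] [0.43584689 0.53987885 0.85610504] 0.09117522399587583
```

View pics/scene7.png

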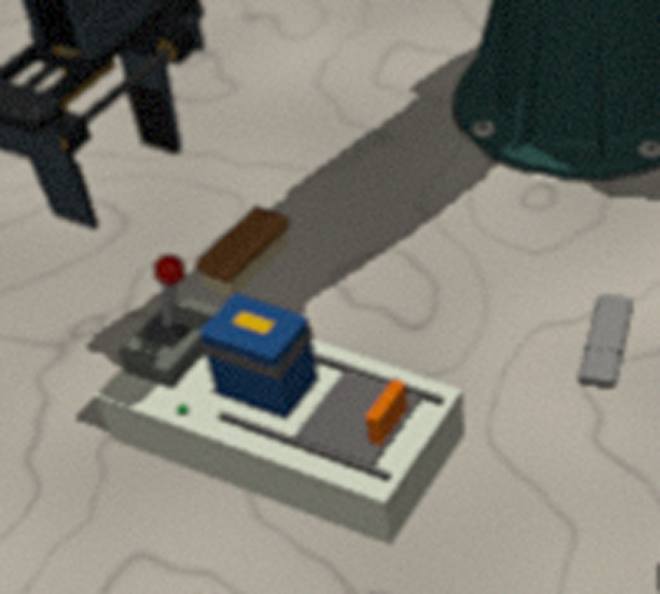

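View pics/wrist7.png

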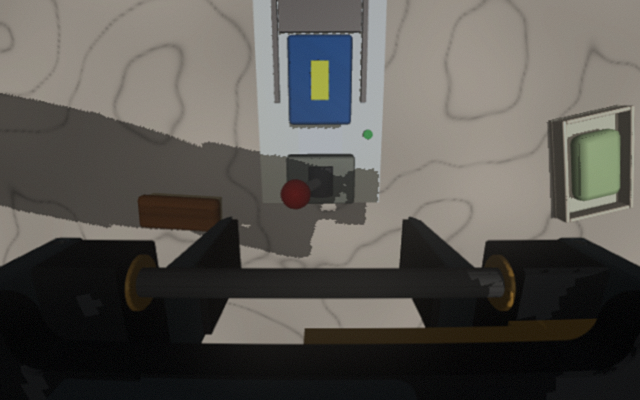

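The pack stands upright, seated on the dock with no visible gap. I'll check its top height (home is 0.128) and re-measure the ball.

```bash
python3 - <<'E'
from h import *
import pickle
np.set_printoptions(suppress=True,precision=4)
s=pickle.load(open("pics/w7.pkl","rb"));C=cam("wrist",s);S=cam("scene");T=cam("top")
w=cv2.imread("pics/wrist7f.png");sc=cv2.imread("pics/scene7f.png");t=cv2.imread("pics/top7f.png")
def cen(im,lo,hi,roi):
    x0,y0,x1,y1=roi;m=cv2.inRange(cv2.cvtColor(im[y0:y1,x0:x1],cv2.COLOR_BGR2HSV),lo,hi)
    n,l,st,c=cv2.connectedComponentsWithStats(m);k=1+np.argmax(st[1:,4]);return c[k]+[x0,y0],st[k]
Y=((18,100,90),(35,255,255))
a=cen(w,*Y,(300,50,345,110));b=cen(sc,(12,100,90),(35,255,255),(215,170,240,185))
print(a,b,"label",tri(C,[a[0]],S,[b[0]]))
print("dist socket (dock x,y)",[(plane(C,[a[0]],.128)[0]-[.5367,-.167,.128])@v for v in([.9737,-.228,0],[.228,.9737,0])])
R=((0,180,60),(6,255,255))
a=cen(w,*R,(270,170,320,215));b=cen(sc,*R,(190,150,215,172));print(a,b,"ball",tri(C,[a[0]],S,[b[0]]))
P=tri(C,[a[0]],S,[b[0]])[0,:3]-[.5367,-.167,0];print("ball in dock rel socket",P@[.9737,-.228,0],P@[.228,.9737,0],P[2])
c=cen(w,(100,100,50),(125,255,255),(270,20,370,140));print(c)
E
```

```text
(array([319.2807,  79.6503]), array([ 11,  11,  18,  39, 652], dtype=int32)) (array([226.4583, 177.375 ]), array([ 6,  5, 12,  6, 48], dtype=int32)) label [[ 0.5356 -0.1672  0.1273  0.0014]]
dist socket (dock x,y) [np.float64(-0.0005938936033300117), np.float64(-0.0009968944117320973)]Traceback (most recent call last):
  File "<stdin>", line 14, in <module>
  File "<stdin>", line 8, in cen
    return _wrapfunc(a, 'argmax', axis=axis, out=out, **kwds)
    return bound(*args, **kwds)
ValueError: attempt to get argmax of an empty sequence
```

Label height is 0.1273 against 0.128, so the pack is home and centred. Now the ball with a looser mask.

```bash
python3 - <<'E'
from h import *
import pickle
np.set_printoptions(suppress=True,precision=4)
s=pickle.load(open("pics/w7.pkl","rb"));C=cam("wrist",s);S=cam("scene")
w=cv2.imread("pics/wrist7f.png");sc=cv2.imread("pics/scene7f.png")
def cen(im,roi):
    x0,y0,x1,y1=roi;h=cv2.cvtColor(im[y0:y1,x0:x1],cv2.COLOR_BGR2HSV)
    m=cv2.inRange(h,(0,130,50),(8,255,255))|cv2.inRange(h,(170,130,50),(180,255,255))
    n,l,st,c=cv2.connectedComponentsWithStats(m);k=1+np.argmax(st[1:,4]);return c[k]+[x0,y0],st[k]
a=cen(w,(270,170,320,215));b=cen(sc,(190,150,215,172));Q=tri(C,[a[0]],S,[b[0]])
print(a,b,"ball",Q);P=Q[0,:3]-[.5367,-.167,0];print("rel socket dock",P@[.9737,-.228,0],P@[.228,.9737,0])
print("TCP rel", (s["tool_pos"]-[.5367,-.167,0])@[.9737,-.228,0],(s["tool_pos"]-[.5367,-.167,0])@[.228,.9737,0])
E
```

```text
(array([295.2784, 193.8624]), array([ 11,  10,  29,  29, 625], dtype=int32)) (array([200.8909, 161.4364]), array([ 7,  8,  9,  8, 55], dtype=int32)) ball [[ 0.4934 -0.2541  0.1303  0.0018]]
rel socket dock -0.02230755868904355 -0.09472419000725145
TCP rel -0.00027282711167160703 -0.09716428932715776
```

Ball: dock x -22 mm, y -95 mm from the socket, z 0.131. I'll shut the fingers, go to its -x side, descend and push towards +x.

Emit:
play_rows(steps=[-30,0,2,0,0,0,-25,0,0,0,0,0,-7,0,0,0,0,0,0,0,0,0,0,0,0,0,0,0,0,0], grip=255)

```text
time: 18.77
tool_pos: [0.4557, -0.2428, 0.2344]
ee_rot: [-1.564, 0.18, -0.182]
ft_force: [-0.0, 0.0, 0.4]
grip_width: 0.0606
```

Emit:
play_rows(steps=[0,0,0,0,0,0,0,0,0,0,0,0,0,0,0,0,0,0,0,0,0,0,0,0,0,0,0,0,0,0])

```text
time: 19.18
tool_pos: [0.4552, -0.2432, 0.2339]
ee_rot: [-1.563, 0.181, -0.181]
ft_force: [-0.2, 0.2, -0.6]
grip_width: 0.0271
```

Emit:
play_rows(steps=[0,35,0,0,0,0,0,35,0,0,0,0,0,30,0,0,0,0,0,13,0,0,0,0,0,3,0,0,0,0])

```text
time: 19.6
tool_pos: [0.4535, -0.2423, 0.1152]
ee_rot: [-1.561, 0.185, -0.178]
ft_force: [-0.7, 0.1, -0.6]
grip_width: 0.0001
```

```bash
python3 - <<'E'
from h import *
s=arm.read_state();q=s["tool_pos"]-[.5367,-.167,0];print(s["grip_width"],q@[.9737,-.228,0],q@[.228,.9737,0],q[2])
im=arm.get_image("scene")[:,:,::-1];cv2.imwrite("pics/s8.png",cv2.resize(im[100:240,150:330],None,fx=4,fy=4,interpolation=2))
E
```

```text
8.935527667737925e-05 -0.06386031520295535 -0.09229121239110272 0.11521984248058527
```

View pics/s8.png

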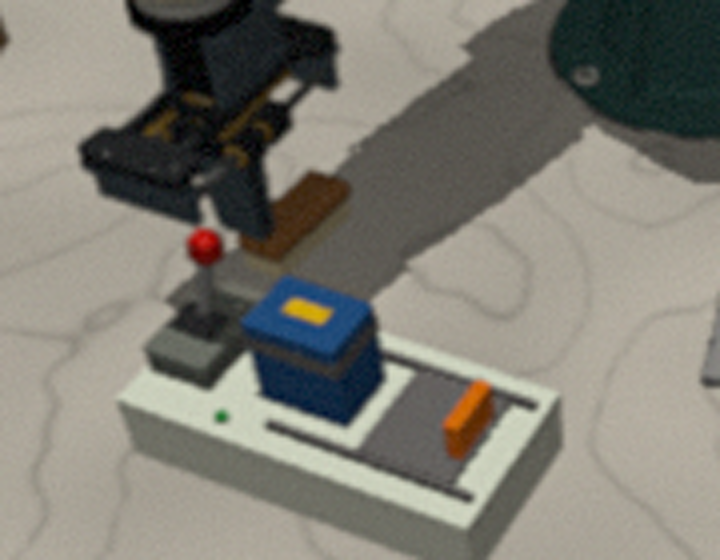

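The fingers are beside the ball on its -x side and clear of the pack. Pushing now.

Emit:
play_rows(steps=[8,0,0,0,0,0,8,0,0,0,0,0,8,0,0,0,0,0,8,0,0,0,0,0,8,0,0,0,0,0])

```text
time: 20.07
tool_pos: [0.4952, -0.2527, 0.1187]
ee_rot: [-1.564, 0.18, -0.182]
ft_force: [-1.1, 0.7, 0.5]
grip_width: 0.0003
```

Emit:
play_rows(steps=[5,0,0,0,0,0,5,0,0,0,0,0,4,0,0,0,0,0,3,0,0,0,0,0,2,0,0,0,0,0])

```text
time: 20.48
tool_pos: [0.5125, -0.2566, 0.1178]
ee_rot: [-1.563, 0.182, -0.181]
ft_force: [-0.9, 0.0, -1.2]
grip_width: 0.0
```

Emit:
play_rows(steps=[2,0,0,0,0,0,2,0,0,0,0,0,1,0,0,0,0,0,1,0,0,0,0,0,0,0,0,0,0,0])

```text
time: 20.9
tool_pos: [0.5183, -0.258, 0.1179]
ee_rot: [-1.563, 0.181, -0.181]
ft_force: [0.2, 0.4, 0.5]
grip_width: 0.0002
```

```bash
python3 - <<'E'
from h import *
s=arm.read_state();q=s["tool_pos"]-[.5367,-.167,0];print(q@[.9737,-.228,0],q@[.228,.9737,0],q[2])
im=arm.get_image("scene")[:,:,::-1];cv2.imwrite("pics/s9.png",cv2.resize(im[100:240,150:330],None,fx=4,fy=4,interpolation=2))
E
```

```text
0.0028397606699794025 -0.09283872577742419 0.11794645485512234
```

View pics/s9.png

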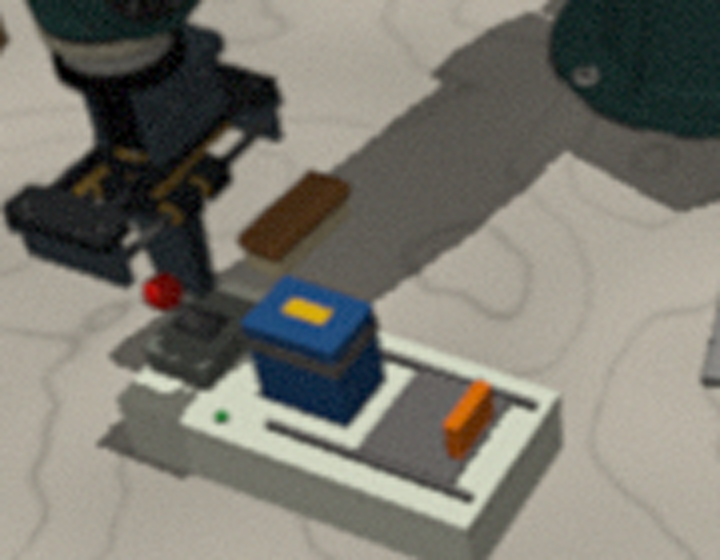

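The lever has gone over to +x, but no stop force yet. Pushing on in small steps.

Emit:
play_rows(steps=[2,0,0,0,0,0,2,0,0,0,0,0,1,0,0,0,0,0,1,0,0,0,0,0,0,0,0,0,0,0])

```text
time: 21.37
tool_pos: [0.5223, -0.2589, 0.1176]
ee_rot: [-1.562, 0.185, -0.178]
ft_force: [-15.0, 1.9, 9.7]
grip_width: 0.0007
```

Emit:
play_rows(steps=[1,0,0,0,0,0,1,0,0,0,0,0,1,0,0,0,0,0,1,0,0,0,0,0,0,0,0,0,0,0])

```text
time: 21.78
tool_pos: [0.5229, -0.2589, 0.1173]
ee_rot: [-1.56, 0.19, -0.171]
ft_force: [-39.2, 5.4, 30.8]
grip_width: 0.0005
```

Hard stop reached: the force rose while the tool stayed put. I'll back off and check everything.

Emit:
play_rows(steps=[-4,0,0,0,0,0,-6,0,0,0,0,0,-10,0,0,0,0,0,-10,-20,0,0,0,0,0,-35,0,0,0,0])

```text
time: 22.2
tool_pos: [0.4952, -0.2519, 0.1702]
ee_rot: [-1.561, 0.186, -0.177]
ft_force: [-0.1, 0.5, -1.5]
grip_width: 0.0004
```

Emit:
play_rows(steps=[0,-38,0,0,0,0,0,-30,-25,0,0,0,0,0,-30,0,0,0,0,0,-20,0,0,0,0,0,0,0,0,0])

```text
time: 22.62
tool_pos: [0.4811, -0.3293, 0.2419]
ee_rot: [-1.565, 0.181, -0.184]
ft_force: [0.2, -0.0, -0.5]
grip_width: 0.0006
```

```bash
python3 - <<'E'
from h import *
np.set_printoptions(suppress=True,precision=4)
s=arm.read_state();C=cam("wrist",s);S=cam("scene");T=cam("top")
w=arm.get_image("wrist")[:,:,::-1].copy();sc=arm.get_image("scene")[:,:,::-1].copy();t=arm.get_image("top")[:,:,::-1].copy()
for n,i in(("w",w),("s",sc),("t",t)): cv2.imwrite(f"pics/{n}10.png",i)
cv2.imwrite("pics/s10c.png",cv2.resize(sc[100:240,150:330],None,fx=4,fy=4,interpolation=2))
def cen(im,roi):
    x0,y0,x1,y1=roi;h=cv2.cvtColor(im[y0:y1,x0:x1],cv2.COLOR_BGR2HSV)
    m=cv2.inRange(h,(0,130,50),(8,255,255))|cv2.inRange(h,(170,130,50),(180,255,255))
    n,l,st,c=cv2.connectedComponentsWithStats(m);k=1+np.argmax(st[1:,4]);return c[k]+[x0,y0],st[k]
a=cen(w,(200,60,440,235));b=cen(sc,(175,155,205,190));Q=tri(C,[a[0]],S,[b[0]]);print(a,b,Q)
P=Q[0,:3]-[.5367,-.167,0];print(P@[.9737,-.228,0],P@[.228,.9737,0],s["ft_force"])
E
```

```text
(array([374.6477, 105.0405]), array([160,  31,  30,  29, 667], dtype=int32)) (array([189.4375, 173.6   ]), array([10, 14, 10, 10, 80], dtype=int32)) [[ 0.5432 -0.2649  0.1293  0.0014]]
0.028654084992446066 -0.09384676976787826 [ 0.1746 -0.0144 -0.4866]
```

View pics/s10c.png

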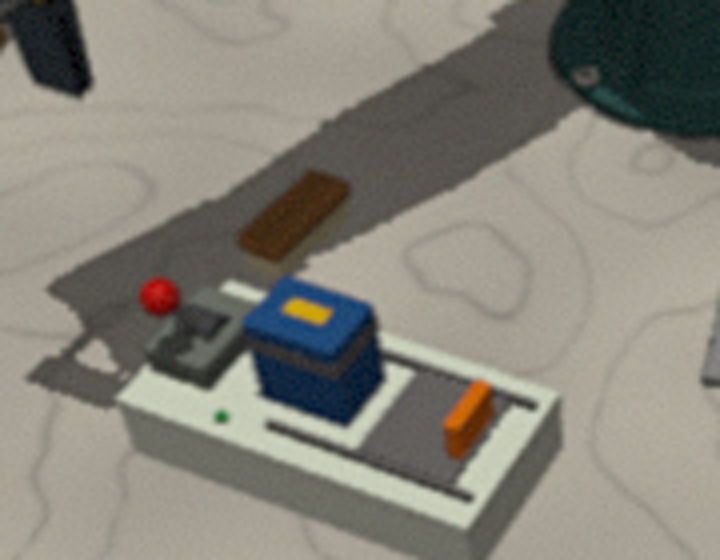

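View pics/w10.png

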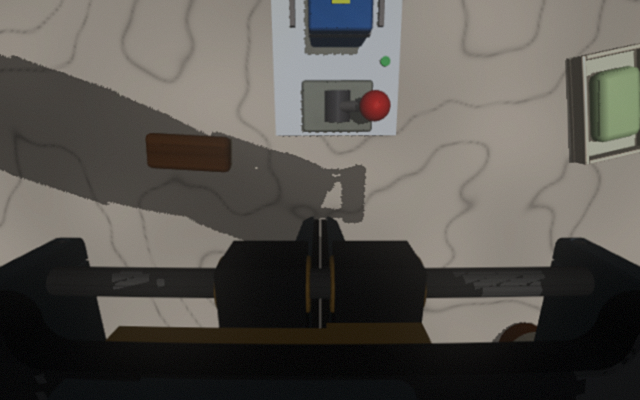

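View pics/t10.png

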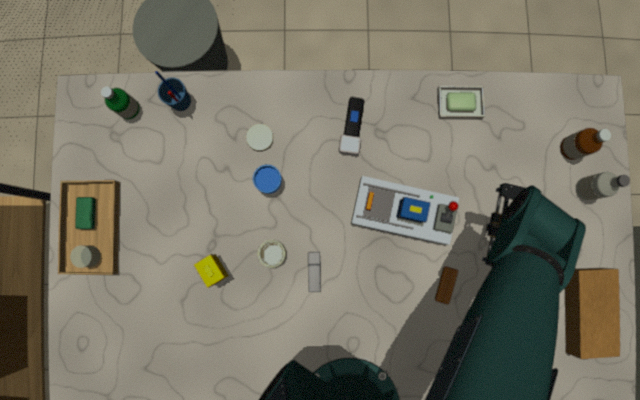

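The ball ended 28.7 mm to dock +x. Full-on should be 60·sin(0.5) = 28.8 mm, so the toggle is fully over. The other objects look unmoved against the first top view. Handing in.

```bash
python3 - <<'E'
from station import arm
print(arm.close_job())
E
```

```text
the job is handed in; nothing more can be done
None
```

The job is done and handed in after about 23 s of robot time: shutter open, blue pack plugged in, toggle switched on, in that order.

- **Shutter:** I pushed the orange tab with shut fingers until it hit its stop at about 37 N. The plate edge then measured 50 mm from the socket centre, against 49 mm expected when fully open.
- **Pack:** I picked out the blue pack by its black foot and blue body, gripped it across its 52 mm side, and pressed it in to a 40 N stop. After release it stood upright and stayed centred to about 1 mm. Its top measured 0.127 m high, against 0.128 m expected when fully home.
- **Toggle:** I pushed the ball to its stop; the wrist force reached about 50 N in all. The ball ended 28.7 mm to dock +x, against about 28.8 mm expected for fully on, assuming it swings equally either side of centre.
- **Disagreements:**
    - The shutter was already about 17 mm open, and the toggle about 0.12 rad over, before I touched them.
    - One wrist-and-top measurement of the pack's label gave 0.119 m; the other two view pairs gave 0.110 m, and the text says 0.110 m.
- **Other objects:** I compared the first and last top views by eye and nothing else seems to have moved. The gripper ended up clear of everything.

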